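# Gauge the gap of a stencil printer

### The arm

A 7-joint arm with a two-finger parallel gripper is mounted at the origin on a cart in front of the work surface, level with it; the furniture and walls round the work are solid. World frame = base frame: x ahead of the robot, y to its left, z up, the work surface at z = 0. Lengths are in m, angles in rad, forces in N, time in s.
With the tool pointing down it reaches from about 0.4 to 0.85 m from the base axis. Payload 10.4 kg.
Tool frame: the origin (TCP) lies at the very end of the fingers, on their centre line; the grasp point (between the pads) lies 19 mm behind it; z points along the fingers, y is the line along which they close (so a half turn about z gives the same grasp; the last joint's range is limited). The gripper opens to 87 mm and grips with 3 to 60 N. Pads are 19 mm wide; open, the fingers measure 117 mm over their backs; the gripper's body (75 mm by 190 mm) begins 51 mm behind the grasp point.
Start: joints at [-1.172, 0.332, -0.065, 1.46, 0.022, 1.35, -0.088], TCP at [0.256, 0.57, 0.223] pointing down, gripper open.
Joint ranges: [-2.6, 2.6], [-0.5, 2.12], [-1.47, 1.34], [0.16, 2.42], [-1.27, 4.41], [0.06, 2.06], [-2.6, 2.6]. Speed limits (rad/s): [2.22, 2.22, 2.79, 2.79, 3.14, 3.14, 3.14].

### API

Orientations are given as a rotation vector (axis times angle).
In Python, from workcell import get_state, read_camera, ticket gives the robot as it stands.
- The arm moves only by the tool jog_arm, never from a script. Its arguments are lists of equal length, an entry for each row: "offset": the shift along the tool's x, y, z in cm, a list of three; "rot": the turn, a rotation vector about the tool's x, y, z in rad, a list of three; "claw": the finger opening in cm, from 0 to 8.7. In form: {"offset": [[dx, dy, dz], ...], "rot": [[ax, ay, az], ...], "claw": [claw, ...]}. A call has 1 to 20 rows; each row is the pose to reach, as a shift and turn from the pose commanded when the call began, along the tool's axes at that moment; what a row does not reach only later rows make up. A row lasts 1/8 s, in which the tool goes at most 62.5 mm and 10.7 degrees, less where a joint would pass 70% of its speed; a pose out of reach is approached as far as the arm can. A call with a gripper value outside its range is refused whole. The fingers move at their own pace and stop on an object; "newtons" is the grip in N (left out, the last holds). Time passes only in rows, so rows that repeat a pose let the fingers close. It gives the time, the measured TCP pose, the force, the opening and the grip force at its end, in the units of the state.
- get_state(): the state, without advancing time (a new reading comes with each control period).
- read_camera(name): name is "scene" or "top" or "wrist"; returns a dict with "image" (480x640x3 uint8, red, green, blue), "intrinsics" (3x3 intrinsics, pixels), "world_from_camera" (4x4, takes a point from camera to world coordinates); the wrist camera has in their place "hand_eye" (4x4, takes a point from camera to tool coordinates, whose origin is the TCP and whose axes are the flange's). Camera axes: x right, y down, z forward; pixel columns grow to the right and rows downward; lengths in m; the calibration is good to about 2 mm. A picture is of the moment at which its call begins: read the wrist's pose just before it. There is no depth.
- ticket.hand_in(): hands the job in; it is judged then, once.
The state is a dict: "time": time; "joint_positions": joint angles; "qvel": joint speeds; "tau": joint torques, N m; "ee_pos": TCP position; "eef_rot": TCP orientation; "ft_force": force on the tool from outside, world axes, zero at the start; "torque": the same for the moment, N m; "width": opening from 0.0 (shut) to 1.0 (fully open); "grasp_force": force on a finger pad.
Only numpy, scipy, OpenCV 4.12 (cv2) and the standard library are available. Lean on these libraries where they do the work, as an engineer would, in place of code of your own. Each camera call takes 0.05 s, during which the arm holds its last target. There are 200 camera calls.

### The job

Check the gap of the small stencil printer: swing its raised frame down until it lies fully closed, then pick up the steel taper gauge by its grip and slide its thin end, square and flat on the board table, under the middle of the frame's front bar until it drags snugly between the bar and the table, without prising the frame up again. Finish while still holding the gauge in the gap at that depth, and leave the paste pot, tweezers and screw tray where they are.

Things in the scene. Friction and masses are not known exactly. Their poses are not given: they have to be found in the camera images.
- printer: small manual stencil printer, fixed, stands differently each time: grey base plate 210 x 170 mm, top 14 mm above the bench; over it a board table, over that a hinged stencil frame. Origin on the bench (base reaches from -100 to +110 mm along x); x points from the open front to the hinge, y along the front edge, z up. Hinge axis along y at x = +85 mm, 47.5 mm above the bench.
- printer_mouth (a point): where the gauge goes in: the middle of the lower front edge of the closed frame's front bar, 75 mm before the printer's origin, 42.5 mm above the bench (fixed to the printer, axes as the printer's)
- table: board table, aluminium plate 150 (x) x 120 (y) x 8 mm; origin in the middle of its upper face, axes as the printer's. Its front edge stands 20 mm further out than the frame's front bar: a ledge to lay the gauge on. Upper face 34.0 to 37.5 mm above the bench, set anew each time, so the gap under the closed frame is 5.0 to 8.5 mm. It does not give under the gauge.
- frame (a joint): angle of the stencil frame in rad: 0 fully closed (level), growing as it is raised; starts between 0.8 and 1.25. Stiff hinge: the frame stays where it is left; pushing it down at the front bar takes about 8 to 11 N, and it stops hard at 0; some 14 N upwards at the front bar would raise it.
- front_bar (a point): front bar of the stencil frame, aluminium, 22 x 150 x 10 mm, swings with the frame; this point at its middle, 149 mm from the hinge axis; x towards the hinge, z away from the table. Its upper face is plain in the middle, with a black lifting knob (16 mm across, 15 mm high) at y = +48 mm.
- gauge: steel taper gauge lying flat, loose, 160 x 14 mm, 0.09 kg: a dark box-shaped grip 55 x 14 x 15 mm, then a graduated blade 105 mm long, its underside flat and flush with the grip's, thinning evenly from 11.5 mm to 2 mm at the end. Origin under the middle of the grip; x to the thin end, z up. Balances 40 mm ahead of it. Grip it across its 14 mm width. Pushed in with 4 to 8 N it sits snug.
- gauge_tip (a point): thin end of the gauge at its underside, 132.5 mm ahead of the gauge's origin. In the fingers the gauge tips a little when this end is pressed on something (1 to 2 N here tilt it about 0.01 rad).
- pot_paste: round pot, 40 mm across, 22 mm high, behind the work; origin under its middle
- tweezers: bent steel tweezers, 120 x 21 x 7 mm, lying behind the work; origin under the middle
- screw_tray: round shallow metal tray, 103 mm across, 18 mm high, left of the printer; origin under its middle

How it is judged:
On the way, in this order (a step that is already met when the one before it is completed fails the run):
1. the frame lies closed while the gauge is still outside the gap (value of joint frame below 0.015 rad and x of gauge_tip in the frame of printer_mouth below -0.005 m), for 0.2 s.
2. the gauge's thin end is under the front bar, between bar and table, held by the fingers (x of gauge_tip in the frame of printer_mouth above 0.01 m and z of gauge_tip in the frame of printer_mouth below 0 m and z of gauge_tip in the frame of table above -0.003 m and contact force between the fingers and gauge above 1 N), for 0.1 s.
At the end, for the whole second after the job is handed in: Frame closed (0.015 rad); gauge still gripped, at rest, thin end 25 mm or more past the bar's front edge, within 35 mm of its middle and 2.5 mm of the table, square within 0.17 rad, level within 0.05 rad, touching bar and table with 0.5 N or more each (value of joint frame below 0.015 rad and x of gauge_tip in the frame of printer_mouth above 0.025 m and y of gauge_tip in the frame of printer_mouth between -0.035 and 0.035 m and angle between the x axis of gauge and the x axis of printer, either way round below 0.17 rad and angle between gauge's own z axis and vertical below 0.05 rad and z of gauge_tip in the frame of table below 0.0025 m and contact force between gauge and frame above 0.5 N and contact force between gauge and table above 0.5 N and contact force between the fingers and gauge above 2 N and linear speed of gauge below 0.01 m/s); the arm keeps its last pose, push and grip.
It fails at once if the gauge prises the frame up (x of gauge_tip in the frame of printer_mouth above 0.02 m and horizontal distance between gauge_tip and printer_mouth below 0.12 m and value of joint frame above 0.03 rad).
It fails at once if the gauge is jammed hard (over 25 N on the front bar) (contact force between gauge and frame above 25 N).
It fails at once if the paste pot, tweezers or screw tray is moved by more than 30 mm (distance of any of pot_paste, tweezers, screw_tray from where it was at the start of the episode above 0.03 m).
It also fails if it takes over 54 s, if anything falls off the work surface, if the arm or the gripper's body presses on something with over 40 N, if the wrist force passes 120 N, or if a joint passes its speed limit or range.

## Working session

There is one attempt and no reset: what is moved stays moved. The work goes in short steps, Python scripts to look and compute and a tool call to move; the robot and the scene stay as the last step left them, time stands still between calls to the robot, and variables do not carry over. Pictures are saved under pics/ and viewed, at most 10 in all, crops included, and the job is handed in when it is done.

Besides the shell and the picture viewer there is one more tool, called after "Call:" by a JSON object that holds its "fn" and its "kwargs". jog_arm: Moves the arm, as the interface text tells. Its arguments: {"type":"object","properties":{"offset":{"type":"array"},"rot":{"type":"array"},"claw":{"type":"array"},"newtons":{"type":"number"}},"required":["offset","rot","claw"]}

```bash
mkdir -p pics; ls
python3 - <<'E'
from workcell import get_state, read_camera
import cv2,numpy as np
s=get_state(); print({k:np.round(v,3).tolist() for k,v in s.items()})
for n in ["scene","top"]:
    c=read_camera(n); cv2.imwrite(f"pics/{n}0.png",c["image"][:,:,::-1]); print(n,np.round(c["intrinsics"],1).tolist(),np.round(c["world_from_camera"],3).tolist())
c=read_camera("wrist");print(np.round(c["intrinsics"],1).tolist(),np.round(c["hand_eye"],4).tolist())
E
```

```text
pics
{'time': 0.0, 'joint_positions': [-1.172, 0.333, -0.065, 1.461, 0.022, 1.35, -0.088], 'qvel': [0.0, -0.001, -0.0, -0.0, 0.002, 0.002, 0.001], 'tau': [0.001, -62.327, 0.025, -38.989, -0.061, 0.04, 0.0], 'ee_pos': [0.256, 0.57, 0.222], 'eef_rot': [-0.658, -3.072, 0.002], 'ft_force': [-0.226, 0.021, 0.802], 'torque': [0.029, 0.014, 0.017], 'grasp_force': 0.0, 'width': 0.996}
scene [[509.9, 0.0, 323.4], [0.0, 509.9, 233.5], [0.0, 0.0, 1.0]] [[0.716, -0.54, 0.442, -0.042], [-0.698, -0.555, 0.452, -0.445], [0.001, -0.633, -0.775, 0.978], [0.0, 0.0, 0.0, 1.0]]
top [[520.7, 0.0, 311.9], [0.0, 520.7, 230.2], [0.0, 0.0, 1.0]] [[-0.014, -0.997, 0.081, 0.415], [-1.0, 0.016, 0.021, 0.081], [-0.022, -0.08, -0.997, 1.024], [0.0, 0.0, 0.0, 1.0]]
[[379.7, 0.0, 319.0], [0.0, 379.7, 242.1], [0.0, 0.0, 1.0]] [[0.0005, -0.9624, -0.2718, 0.0741], [1.0, 0.0006, -0.0002, 0.0006], [0.0003, -0.2718, 0.9624, -0.162], [0.0, 0.0, 0.0, 1.0]]
```

View pics/scene0.png

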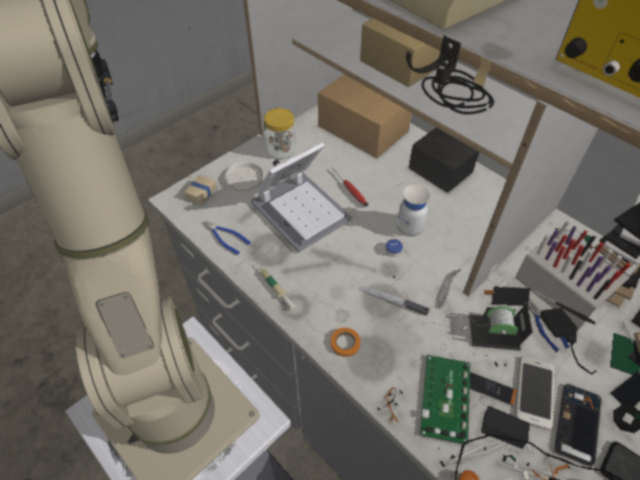

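View pics/top0.png

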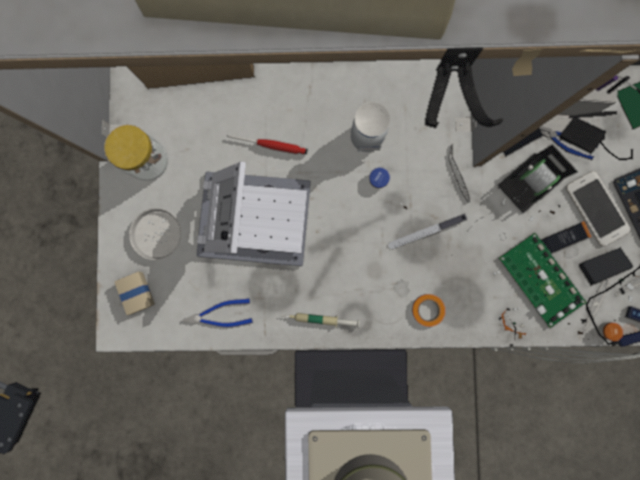

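The scene shows the printer with its frame raised. In the top picture, the base is near (255,222), with the hinge on its left side (+y). The gauge is near (428,232), with its thin end at (388,246) and grip at (455,222). The paste pot is at (378,178), the tweezers at (458,172) and the tray at (155,234).

```bash
cat > h.py <<'E'
import numpy as np,cv2
from scipy.spatial.transform import Rotation as R
from workcell import get_state, read_camera
def cam(name):
    s=get_state(); c=read_camera(name)
    if "world_from_camera" in c: T=np.array(c["world_from_camera"])
    else:
        W=np.eye(4); W[:3,:3]=R.from_rotvec(s["eef_rot"]).as_matrix(); W[:3,3]=s["ee_pos"]; T=W@np.array(c["hand_eye"])
    return np.array(c["image"]),np.array(c["intrinsics"]),T
def ray(K,T,uv):
    d=T[:3,:3]@np.linalg.inv(K)@np.array([uv[0],uv[1],1.]); return T[:3,3],d
def onz(K,T,uv,z):
    o,d=ray(K,T,uv); return (o+d*(z-o[2])/d[2])
def proj(K,T,p):
    q=T[:3,:3].T@(np.array(p)-T[:3,3]); q=K@q; return q[:2]/q[2]
E
python3 - <<'E'
from h import *
im,K,T=cam("top")
np.savez("top.npz",im=im,K=K,T=T)
hsv=cv2.cvtColor(im,cv2.COLOR_RGB2HSV)
for uv in [(270,183),(270,258),(270,220),(305,220),(237,200),(290,200),(428,232),(455,222),(280,320)]: print(uv,im[uv[1],uv[0]],hsv[uv[1],uv[0]])
crop=np.hstack([cv2.resize(im[155:275,185:320],None,fx=3,fy=3,interpolation=2),cv2.resize(im[200:260,375:480],None,fx=3.7,fy=6,interpolation=2)[:360]])
cv2.imwrite("pics/c1.png",crop[:,:,::-1]); print(crop.shape)
E
```

```text
(270, 183) [109 110 116] [116  15 116]
(270, 258) [84 85 90] [115  17  90]
(270, 220) [185 185 189] [120   5 189]
(305, 220) [117 117 123] [120  12 123]
(237, 200) [184 183 187] [128   5 187]
(290, 200) [170 169 173] [128   6 173]
(428, 232) [147 147 149] [120   3 149]
(455, 222) [68 66 71] [132  18  71]
(280, 320) [150 149 145] [ 24   8 150]
(360, 793, 3)
```

View pics/c1.png

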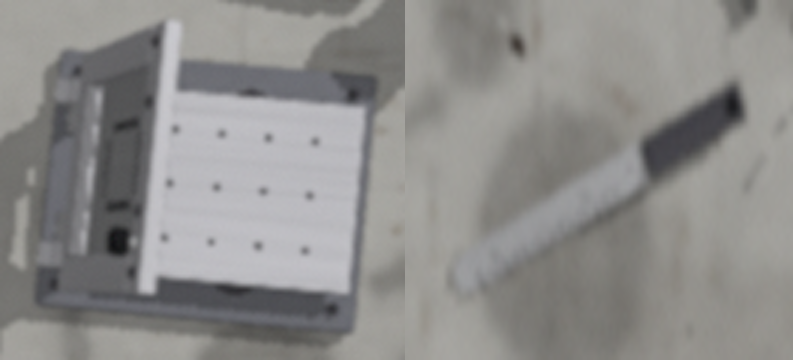

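The crop shows the base corners at (310,180), (302,261), (208,173) and (198,253) in full-image pixels. The table's front corners are at (307,191) and (301,252), the bar's front edge runs (243,162)–(234,252) with the knob near (225,235), and the gauge runs from the tip at (390,246) to the grip end at (465,217).

Run:
```python
from h import *
d=np.load("top.npz");K,T=d["K"],d["T"]
P=lambda uv,z:onz(K,T,uv,z)
b=[P(u,.014) for u in [(310.3,180.3),(302.3,261),(197.7,253.3),(208.3,173.3)]]
print("base",np.round(b,3),[round(np.linalg.norm(b[i]-b[i-1]),3) for i in range(4)])
t=[P(u,.036) for u in [(306.7,191),(301.3,252.3)]];print("table",np.round(t,3),np.linalg.norm(t[0]-t[1]))
x=(b[2]+b[3]-b[0]-b[1])[:2];x/=np.linalg.norm(x); yv=np.array([-x[1],x[0]])
y2=(b[1]+b[2]-b[0]-b[3])[:2];print("yaw",np.arctan2(x[1],x[0]),"from y",np.arctan2(-y2[0]*-1*-1,y2[1]), np.arctan2(y2[1],y2[0])-np.pi/2)
c=np.mean(b,axis=0)[:2]-x*.005
c2=(t[0]+t[1])[:2]/2+x*.095
print("origin",c,c2)
m=c-x*.075;print("mouth",m)
for th in np.arange(.8,1.3,.05):
    for r,n in [(.160,.005),(.160,-.005)]:
        q=np.array([.085-r*np.cos(th)+n*np.sin(th),.0475+r*np.sin(th)+n*np.cos(th)])
        print(round(th,2),n,np.round(proj(K,T,[*(c+x*q[0]+yv*.075),q[1]]),1),np.round(proj(K,T,[*(c+x*q[0]-yv*.075),q[1]]),1))
tip=P((390.4,246.3),.002);j=P((439.3,226.7),.013);e=P((465,216.7),.015)
print("gauge",tip,j,e,np.linalg.norm(tip-e),np.linalg.norm(tip-j)); g=(tip-e)[:2];print("yaw",np.arctan2(g[1],g[0]),"origin",(j+e)/2)
for u,z in [((378,178),.022),((458,172),.004),((155,234),.018)]: print(P(u,z))
```

```text
base [[0.595 0.104 0.014]
 [0.437 0.122 0.014]
 [0.455 0.325 0.014]
 [0.612 0.305 0.014]] [np.float64(0.202), np.float64(0.159), np.float64(0.205), np.float64(0.159)]
table [[0.57  0.111 0.036]
 [0.453 0.122 0.036]] 0.11786801251416475
yaw 1.4832904176384665 from y 1.4504795442665084 1.4504795442665084
origin [0.52440098 0.2090159 ] [0.52001723 0.21117295]
mouth [0.51784641 0.13430286]
0.8 0.005 [255.5 253.2] [262.8 163.8]
0.8 -0.005 [260.3 253.7] [267.5 165. ]
0.85 0.005 [251.4 252.8] [258.8 162.9]
0.85 -0.005 [256.5 253.3] [263.8 164.1]
0.9 0.005 [247.1 252.4] [254.7 162.1]
0.9 -0.005 [252.4 252.9] [259.8 163.2]
0.95 0.005 [242.7 252. ] [250.4 161.2]
0.95 -0.005 [248.2 252.5] [255.7 162.3]
1.0 0.005 [238.2 251.6] [245.9 160.4]
1.0 -0.005 [243.8 252.1] [251.5 161.4]
1.05 0.005 [233.5 251.2] [241.3 159.6]
1.05 -0.005 [239.3 251.7] [247.  160.6]
1.1 0.005 [228.7 250.8] [236.6 158.8]
1.1 -0.005 [234.7 251.3] [242.5 159.8]
1.15 0.005 [223.7 250.4] [231.8 158.1]
1.15 -0.005 [229.9 250.9] [237.8 159. ]
1.2 0.005 [218.7 250. ] [226.9 157.4]
1.2 -0.005 [225.  250.5] [233.  158.2]
1.25 0.005 [213.7 249.6] [221.9 156.7]
1.25 -0.005 [220.  250.1] [228.1 157.5]
gauge [ 0.46354097 -0.0508544   0.002     ] [ 0.4996086  -0.14493983  0.013     ] [ 0.5180761  -0.19463769  0.015     ] 0.1543266589702919 0.1013604618768361
yaw 1.9333201498255095 origin [ 0.50884235 -0.16978876  0.014     ]
[ 0.59560349 -0.02774229  0.022     ]
[ 0.60796877 -0.18725336  0.004     ]
[0.493708   0.40829895 0.018     ]
```

Call:
{"fn": "jog_arm", "kwargs": {"offset": [[-37.6, -17.7, 0], [-37.6, -17.7, 0], [-37.6, -17.7, 0], [-37.6, -17.7, 0], [-37.6, -17.7, 0], [-37.6, -17.7, 0], [-37.6, -17.7, 0], [-37.6, -17.7, 0], [-37.6, -17.7, 0], [-37.6, -17.7, 0], [-37.6, -17.7, 0], [-37.6, -17.7, 0]], "rot": [[0, 0, 1.25], [0, 0, 1.25], [0, 0, 1.25], [0, 0, 1.25], [0, 0, 1.25], [0, 0, 1.25], [0, 0, 1.25], [0, 0, 1.25], [0, 0, 1.25], [0, 0, 1.25], [0, 0, 1.25], [0, 0, 1.25]], "claw": [0, 0, 0, 0, 0, 0, 0, 0, 0, 0, 0, 0], "newtons": 10}}

```text
time: 1.7
ee_pos: [0.5262, 0.2553, 0.2226]
eef_rot: [-2.33, -2.108, -0.0]
ft_force: [0.1, 0.3, -0.1]
width: 0.008
grasp_force: 0.0
```

Run:
```python
from h import *
s=get_state(); print({k:np.round(v,3).tolist() for k,v in s.items()}); print(R.from_rotvec(s["eef_rot"]).as_matrix().round(3))
im,K,T=cam("wrist"); cv2.imwrite("pics/w1.png",im[:,:,::-1])
```

```text
{'time': 1.7, 'joint_positions': [-0.791, 0.243, 0.311, 1.589, -0.076, 1.322, -0.569], 'qvel': [0.005, -0.001, 0.004, -0.0, 0.002, -0.001, -0.001], 'tau': [-0.11, -53.138, 3.466, -38.674, -0.075, -0.008, 0.002], 'ee_pos': [0.526, 0.255, 0.223], 'eef_rot': [-2.33, -2.108, -0.0], 'ft_force': [0.068, 0.31, -0.121], 'torque': [-0.075, 0.073, 0.053], 'grasp_force': 0.0, 'width': 0.008}
[[ 0.1    0.995 -0.   ]
 [ 0.995 -0.1    0.   ]
 [ 0.    -0.    -1.   ]]
```

View pics/w1.png

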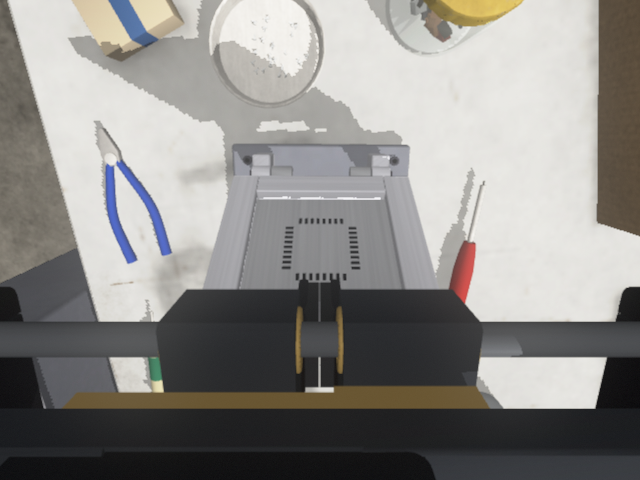

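The wrist picture shows the printer centred and square to the tool: the base's rear edge runs (233,146)–(409,146), its middle near column 321. The closed fingers hang behind the bar, so I'll sweep it down along its arc.

Call:
{"fn": "jog_arm", "kwargs": {"offset": [[0, 0, 3.4], [-0.7, 0, 3.7], [-1.36, 0, 4.0], [-2.0, 0, 4.35], [-2.68, 0, 4.7], [-3.3, 0, 5.1], [-3.92, 0, 5.53], [-4.5, 0, 6.0], [-5.07, 0, 6.47], [-5.6, 0, 7.0], [-6.13, 0, 7.53], [-6.6, 0, 8.1], [-7.07, 0, 8.7], [-7.5, 0, 9.3], [-7.9, 0, 9.95]], "rot": [[0, 0, 0], [0, 0, 0], [0, 0, 0], [0, 0, 0], [0, 0, 0], [0, 0, 0], [0, 0, 0], [0, 0, 0], [0, 0, 0], [0, 0, 0], [0, 0, 0], [0, 0, 0], [0, 0, 0], [0, 0, 0], [0, 0, 0]], "claw": [0, 0, 0, 0, 0, 0, 0, 0, 0, 0, 0, 0, 0, 0, 0]}}

```text
time: 3.62
ee_pos: [0.5193, 0.1776, 0.125]
eef_rot: [-2.329, -2.107, -0.006]
ft_force: [-2.7, 2.9, 8.7]
width: 0.003
grasp_force: 4.8
```

Call:
{"fn": "jog_arm", "kwargs": {"offset": [[-0.35, 0, 0.65], [-0.7, 0, 1.3], [-1.0, 0, 2.0], [-1.25, 0, 2.7], [-1.45, 0, 3.4], [-1.65, 0, 4.1], [-1.8, 0, 4.85], [-1.93, 0, 5.6], [-2.0, 0, 6.3], [-2.05, 0, 6.8], [-2.05, 0, 7.0], [-2.05, 0, 7.1]], "rot": [[0, 0, 0], [0, 0, 0], [0, 0, 0], [0, 0, 0], [0, 0, 0], [0, 0, 0], [0, 0, 0], [0, 0, 0], [0, 0, 0], [0, 0, 0], [0, 0, 0], [0, 0, 0]], "claw": [0, 0, 0, 0, 0, 0, 0, 0, 0, 0, 0, 0]}}

```text
time: 5.12
ee_pos: [0.5169, 0.1564, 0.0535]
eef_rot: [-2.33, -2.106, -0.003]
ft_force: [-3.7, 1.2, 9.4]
width: 0.003
grasp_force: 4.6
```

Call:
{"fn": "jog_arm", "kwargs": {"offset": [[0, 0, 0.15], [0, 0, 0.25], [0, 0, 0.3], [0, 0, 0.3]], "rot": [[0, 0, 0], [0, 0, 0], [0, 0, 0], [0, 0, 0]], "claw": [0, 0, 0, 0]}}

```text
time: 5.62
ee_pos: [0.517, 0.1564, 0.0526]
eef_rot: [-2.33, -2.105, -0.004]
ft_force: [-15.4, -2.6, 34.7]
width: 0.002
grasp_force: 17.3
```

Call:
{"fn": "jog_arm", "kwargs": {"offset": [[0, 0, -6], [0, 0, -12], [-6, 0.4, -15], [-12, 0.9, -15], [-18, 1.3, -15], [-24, 1.8, -15], [-32.5, 2.5, -15], [-32.5, 2.5, -15], [-32.5, 2.5, -15], [-32.5, 2.5, -15], [-32.5, 2.5, -15]], "rot": [[0, 0, 0], [0, 0, 0], [0, 0, -0.15], [0, 0, -0.3], [0, 0, -0.46], [0, 0, -0.46], [0, 0, -0.46], [0, 0, -0.46], [0, 0, -0.46], [0, 0, -0.46], [0, 0, -0.46]], "claw": [0, 0, 4, 4, 4, 4, 4, 4, 4, 4, 4]}}

```text
time: 7.0
ee_pos: [0.5088, -0.1687, 0.1991]
eef_rot: [-1.786, -2.584, -0.001]
ft_force: [0.1, 0.2, 0.3]
width: 0.459
grasp_force: 0.0
```

Run:
```python
from h import *
s=get_state(); print(s["time"],s["ee_pos"],R.from_rotvec(s["eef_rot"]).as_matrix().round(3).tolist())
im,K,T=cam("wrist"); cv2.imwrite("pics/w2.png",im[:,:,::-1]); np.savez("w2.npz",im=im,K=K,T=T)
im,K,T=cam("top");np.savez("top2.npz",im=im,K=K,T=T)
```

```text
7.0 [ 0.50882543 -0.16865411  0.19911391] [[-0.353, 0.935, 0.0], [0.935, 0.353, 0.001], [0.0, 0.0, -1.0]]
```

View pics/w2.png

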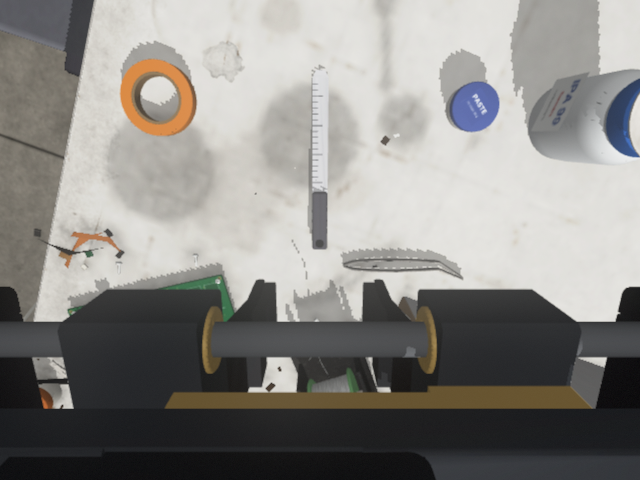

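The wrist picture shows the gauge along the tool's centre line: tip at (319,67), blade/grip joint at (320,191), grip end at (320,247). The tweezers are at (400,264) and the pot at (474,107).

Run:
```python
from h import *
d=np.load("w2.npz");K,T,im=d["K"],d["T"],d["im"]
hsv=cv2.cvtColor(im,cv2.COLOR_RGB2HSV)
roi=np.zeros(im.shape[:2],np.uint8);roi[195:249,305:335]=1
m=((hsv[:,:,2]<95)&(roi>0)).astype(np.uint8)
r=cv2.minAreaRect(np.argwhere(m)[:,::-1].astype(np.float32));print(r)
s=get_state();Rm=R.from_rotvec(s["eef_rot"]).as_matrix();p=np.array(s["ee_pos"])
for n,u,z in [("tip",(319,67),.002),("j",(320,191),.0135),("end",(319.7,248),.015),("endlow",(319.7,249),.0),("tw",(345,262),.004),("tw2",(460,275),.004)]:
    q=onz(K,T,u,z); print(n,q.round(4),"tool",(Rm.T@(q-p)*100).round(2))
```

```text
((319.5, 243.0), (6.0, 7.0), 90.0)
tip [ 0.4629 -0.0455  0.002 ] tool [13.16  0.06 19.71]
j [ 0.5014 -0.1447  0.0135] tool [ 2.53  0.17 18.56]
end [ 0.5203 -0.1953  0.015 ] tool [-2.88  0.15 18.41]
endlow [ 0.5223 -0.2005  0.    ] tool [-3.43  0.15 19.91]
tw [ 0.5501 -0.2031  0.004 ] tool [-4.65  2.66 19.51]
tw2 [ 0.663  -0.1751  0.004 ] tool [-6.02 14.21 19.51]
```

Call:
{"fn": "jog_arm", "kwargs": {"offset": [[0.3, 0.15, 5], [0.3, 0.15, 10], [0.3, 0.15, 15], [0.3, 0.15, 18], [0.3, 0.15, 19.2], [0.3, 0.15, 19.7], [0.3, 0.15, 19.7], [0.3, 0.15, 19.7], [0.3, 0.15, 19.7], [0.3, 0.15, 19.7], [0.3, 0.15, 19.7], [0.3, 0.15, 19.7]], "rot": [[0, 0, 0], [0, 0, 0], [0, 0, 0], [0, 0, 0], [0, 0, 0], [0, 0, 0], [0, 0, 0], [0, 0, 0], [0, 0, 0], [0, 0, 0], [0, 0, 0], [0, 0, 0]], "claw": [4, 4, 4, 4, 4, 4, 4, 0.5, 0.5, 0.5, 0.5, 0.5], "newtons": 40}}

```text
time: 8.6
ee_pos: [0.509, -0.1667, 0.0022]
eef_rot: [1.789, 2.582, 0.0]
ft_force: [-1.8, 1.2, 3.4]
width: 0.16
grasp_force: 40.0
```

Run:
```python
from h import *
# refine printer pose with top2 (frame closed) and known table; print zoom
d=np.load("top2.npz");im,K,T=d["im"],d["K"],d["T"]
c=cv2.resize(im[160:275,185:325],None,fx=5,fy=5,interpolation=2); cv2.imwrite("pics/c2.png",c[:,:,::-1])
```

```text
(no output)
```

View pics/c2.png

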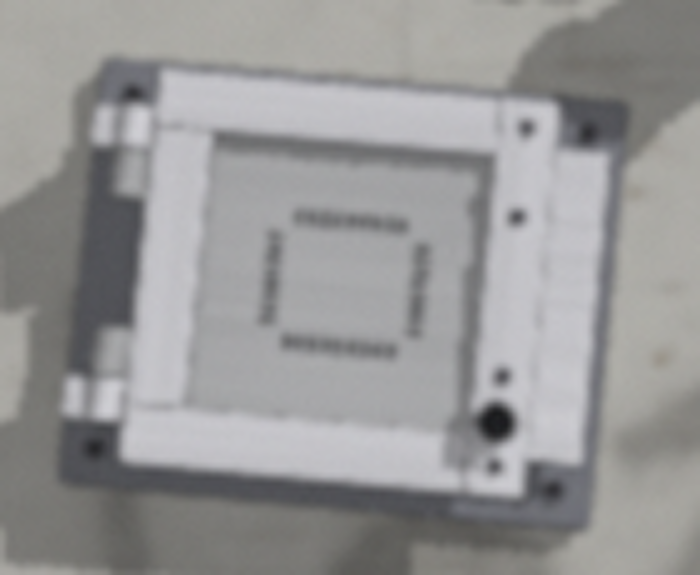

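The frame lies flat. The bar's front edge runs (296.6,180.4)–(289.8,259.4) in full-image pixels, and the table's front corners are (307.2,190.4) and (301.4,253.0). The gauge is gripped, with an opening of 13.9 mm.

Run:
```python
from h import *
d=np.load("top2.npz");K,T=d["K"],d["T"]
P=lambda u,z:onz(K,T,u,z)
a,b=P((296.6,180.4),.0525),P((289.8,259.4),.0525); t=[P((307.2,190.4),.036),P((301.4,253),.036)]
f=lambda a,b:(np.linalg.norm(a-b),np.arctan2((a-b)[1],(a-b)[0])+np.pi/2)
print(a,b,f(a,b),(a+b)/2); print(t,f(*t),(t[0]+t[1])/2)
# back base edge from wrist w1 pose 
s=get_state();W=np.eye(4)
c=read_camera("wrist")
W[:3,:3]=np.array([[.1,.995,0],[.995,-.1,0],[0,0,-1]]);W[:3,3]=[.5262,.2553,.2226]
Tw=W@np.array(c["hand_eye"]);Kw=np.array(c["intrinsics"])
p,q=onz(Kw,Tw,(233.5,146),.014),onz(Kw,Tw,(409,146),.014);print(p,q,f(q,p),(p+q)/2,(p+q)/2-np.array([.1,.995,0])*.185)
```

```text
[0.58828881 0.12894532 0.0525    ] [0.43951636 0.14337945 0.0525    ] (np.float64(0.14947101899682005), np.float64(1.4740775537655249)) [0.51390259 0.13616239 0.0525    ]
[array([0.57149593, 0.10965837, 0.036     ]), array([0.45174602, 0.12226724, 0.036     ])] (np.float64(0.120411898227483), np.float64(1.4658894816006465)) [0.51162097 0.11596281 0.036     ]
[0.45259819 0.32734246 0.014     ] [0.61791191 0.31081144 0.014     ] (np.float64(0.1661381977456549), np.float64(1.4711297590607555)) [0.53525505 0.31907695 0.014     ] [0.51675505 0.13500195 0.014     ]
```

Call:
{"fn": "jog_arm", "kwargs": {"offset": [[0, 0, -2], [0, 0, -5], [3, 1, -6], [6, 2, -6], [9, 3, -6], [12, 4, -6], [14, 4.6, -6], [15.7, 5.1, -5.5], [15.7, 5.1, -4.8], [15.7, 5.1, -4.8], [15.7, 5.1, -4.8], [15.7, 5.1, -4.8]], "rot": [[0, 0, 0], [0, 0, 0], [0, 0, 0.1], [0, 0, 0.2], [0, 0, 0.3], [0, 0, 0.4], [0, 0, 0.459], [0, 0, 0.459], [0, 0, 0.459], [0, 0, 0.459], [0, 0, 0.459], [0, 0, 0.459]], "claw": [0.5, 0.5, 0.5, 0.5, 0.5, 0.5, 0.5, 0.5, 0.5, 0.5, 0.5, 0.5]}}

```text
time: 10.15
ee_pos: [0.5016, -0.0025, 0.0502]
eef_rot: [2.331, 2.106, 0.0]
ft_force: [0.4, 0.1, -0.6]
width: 0.157
grasp_force: 40.0
```

Run:
```python
from h import *
s=get_state(); print({k:np.round(s[k],3).tolist() for k in ("time","ee_pos","ft_force","torque","joint_positions")})
im,K,T=cam("wrist"); np.savez("w3.npz",im=im,K=K,T=T)
cv2.imwrite("pics/w3.png",cv2.resize(im[60:310,180:460],None,fx=2.4,fy=2.4,interpolation=2)[:,:,::-1])
```

```text
{'time': 10.15, 'ee_pos': [0.502, -0.002, 0.05], 'ft_force': [0.371, 0.124, -0.556], 'torque': [-0.124, 0.066, -0.002], 'joint_positions': [-0.591, 0.262, 0.567, 1.996, -0.174, 0.93, -0.036]}
```

View pics/w3.png

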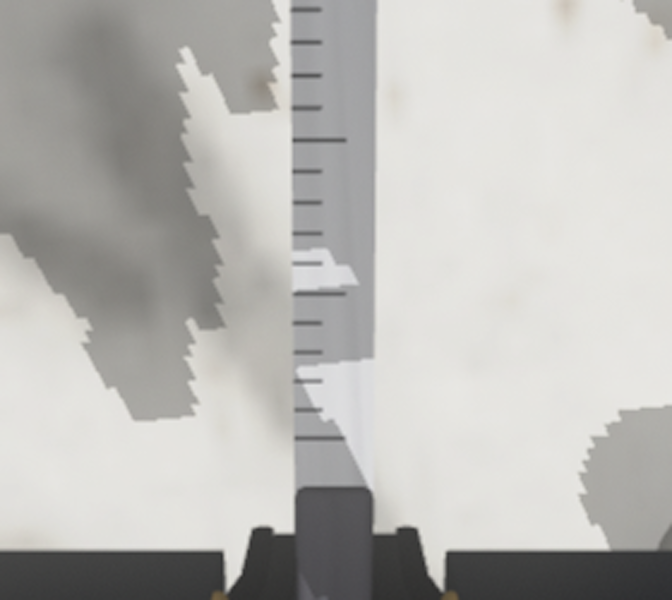

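The crop shows the gauge held straight in the fingers, with the blade/grip joint at the full-image position (319,263). The tip lies above this crop, so I'll look at the upper part.

Run:
```python
from h import *
im=np.load("w3.npz")["im"]
cv2.imwrite("pics/w4.png",cv2.resize(im[0:150,220:420],None,fx=4,fy=4,interpolation=2)[:,:,::-1])
```

```text
(no output)
```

View pics/w4.png

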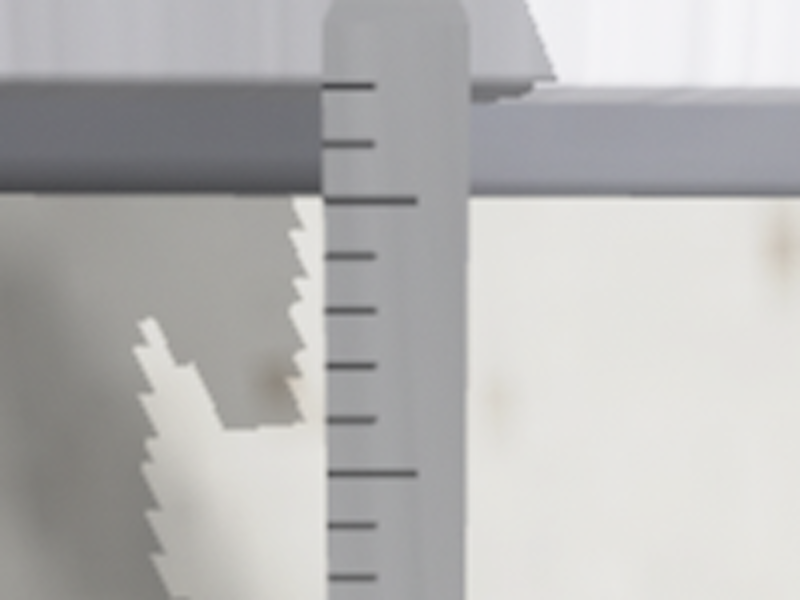

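The tip is at about (319,0), over the ledge and just short of the bar, with the table edge square to the blade. Next I lower it until it touches.

Call:
{"fn": "jog_arm", "kwargs": {"offset": [[0, 0, 0.5], [0, 0, 0.9], [0, 0, 0.9], [0, 0, 0.9]], "rot": [[0, 0, 0], [0, 0, 0], [0, 0, 0], [0, 0, 0]], "claw": [0.5, 0.5, 0.5, 0.5]}}

```text
time: 10.7
ee_pos: [0.5015, -0.0018, 0.041]
eef_rot: [-2.33, -2.108, -0.0]
ft_force: [0.6, -0.2, -1.1]
width: 0.155
grasp_force: 40.0
```

Call:
{"fn": "jog_arm", "kwargs": {"offset": [[0, 0, 0.1], [0, 0, 0.15], [0, 0, 0.15]], "rot": [[0, 0, 0], [0, 0, 0], [0, 0, 0]], "claw": [0.5, 0.5, 0.5]}}

```text
time: 11.08
ee_pos: [0.5015, -0.0018, 0.0395]
eef_rot: [-2.33, -2.108, -0.0]
ft_force: [0.3, -0.8, -0.6]
width: 0.155
grasp_force: 40.0
```

Call:
{"fn": "jog_arm", "kwargs": {"offset": [[0, 0, 0.1], [0, 0, 0.1], [0, 0, 0.1]], "rot": [[0, 0, 0], [0, 0, 0], [0, 0, 0]], "claw": [0.5, 0.5, 0.5]}}

```text
time: 11.45
ee_pos: [0.5014, -0.0018, 0.0385]
eef_rot: [-2.33, -2.108, -0.0]
ft_force: [-0.0, 0.4, -0.5]
width: 0.153
grasp_force: 40.0
```

```bash
cat > t.py <<'E'
from h import *
s=get_state(); print(s["time"],np.round(s["ft_force"],2),np.round(s["torque"],3))
E
python3 t.py
```

```text
11.45 [-0.02  0.43 -0.49] [-0.123  0.054 -0.004]
```

Call:
{"fn": "jog_arm", "kwargs": {"offset": [[0, 0, 0.1], [0, 0, 0.1], [0, 0, 0.1]], "rot": [[0, 0, 0], [0, 0, 0], [0, 0, 0]], "claw": [0.5, 0.5, 0.5]}}

```text
time: 11.82
ee_pos: [0.5015, -0.0018, 0.0375]
eef_rot: [-2.33, -2.108, -0.0]
ft_force: [0.5, -0.5, -0.7]
width: 0.157
grasp_force: 40.0
```

```bash
python3 t.py
```

```text
11.825 [ 0.46 -0.47 -0.67] [-0.017  0.086 -0.002]
```

Call:
{"fn": "jog_arm", "kwargs": {"offset": [[0, 0, 0.1], [0, 0, 0.1], [0, 0, 0.1]], "rot": [[0, 0, 0], [0, 0, 0], [0, 0, 0]], "claw": [0.5, 0.5, 0.5]}}

```text
time: 12.2
ee_pos: [0.5015, -0.0018, 0.0366]
eef_rot: [2.33, 2.108, 0.0]
ft_force: [-0.2, 0.3, 1.5]
width: 0.157
grasp_force: 40.0
```

```bash
python3 t.py
```

```text
12.2 [-0.22  0.32  1.54] [-0.061  0.115 -0.009]
```

Contact at TCP z ≈ 0.037 puts the table about 35 mm up, so the gap is about 7.5 mm and the snug depth about 60 mm. I slide in.

Call:
{"fn": "jog_arm", "kwargs": {"offset": [[0.5, 0, 0], [1, 0, 0], [1.5, 0, 0], [2, 0, 0], [2.5, 0, 0], [3, 0, 0], [3, 0, 0]], "rot": [[0, 0, 0], [0, 0, 0], [0, 0, 0], [0, 0, 0], [0, 0, 0], [0, 0, 0], [0, 0, 0]], "claw": [0.5, 0.5, 0.5, 0.5, 0.5, 0.5, 0.5]}}

```text
time: 13.08
ee_pos: [0.5046, 0.0289, 0.0366]
eef_rot: [-2.329, -2.108, -0.001]
ft_force: [0.7, 1.4, 0.9]
width: 0.161
grasp_force: 40.0
```

```bash
python3 t.py
```

```text
13.075 [0.73 1.45 0.91] [ 0.344 -0.016 -0.057]
```

Call:
{"fn": "jog_arm", "kwargs": {"offset": [[0.4, 0, 0], [0.8, 0, 0], [1.2, 0, 0], [1.6, 0, 0], [2, 0, 0], [2, 0, 0]], "rot": [[0, 0, 0], [0, 0, 0], [0, 0, 0], [0, 0, 0], [0, 0, 0], [0, 0, 0]], "claw": [0.5, 0.5, 0.5, 0.5, 0.5, 0.5]}}

```text
time: 13.82
ee_pos: [0.5066, 0.0488, 0.0366]
eef_rot: [-2.329, -2.108, -0.001]
ft_force: [0.2, 0.9, 2.5]
width: 0.152
grasp_force: 40.0
```

```bash
python3 t.py
```

```text
13.825 [0.17 0.93 2.54] [0.393 0.013 0.018]
```

Call:
{"fn": "jog_arm", "kwargs": {"offset": [[0.3, 0, 0], [0.6, 0, 0], [0.8, 0, 0], [0.8, 0, 0]], "rot": [[0, 0, 0], [0, 0, 0], [0, 0, 0], [0, 0, 0]], "claw": [0.5, 0.5, 0.5, 0.5]}}

```text
time: 14.32
ee_pos: [0.5074, 0.0562, 0.0366]
eef_rot: [-2.329, -2.108, -0.001]
ft_force: [0.2, -1.5, 4.6]
width: 0.152
grasp_force: 40.0
```

Call:
{"fn": "jog_arm", "kwargs": {"offset": [[0.2, 0, 0], [0.4, 0, 0], [0.4, 0, 0]], "rot": [[0, 0, 0], [0, 0, 0], [0, 0, 0]], "claw": [0.5, 0.5, 0.5]}}

```text
time: 14.7
ee_pos: [0.5077, 0.0602, 0.0366]
eef_rot: [-2.329, -2.108, -0.001]
ft_force: [0.5, -1.0, 4.4]
width: 0.158
grasp_force: 40.0
```

Call:
{"fn": "jog_arm", "kwargs": {"offset": [[0.15, 0, 0], [0.3, 0, 0], [0.3, 0, 0]], "rot": [[0, 0, 0], [0, 0, 0], [0, 0, 0]], "claw": [0.5, 0.5, 0.5]}}

```text
time: 15.08
ee_pos: [0.5081, 0.0631, 0.0366]
eef_rot: [2.33, 2.108, 0.0]
ft_force: [-0.6, -3.3, 5.6]
width: 0.155
grasp_force: 40.0
```

Call:
{"fn": "jog_arm", "kwargs": {"offset": [[0, 0, -0.04], [0, 0, -0.04], [0.1, 0, -0.04], [0.2, 0, -0.04], [0.2, 0, -0.04]], "rot": [[0, 0, 0], [0, 0, 0], [0, 0, 0], [0, 0, 0], [0, 0, 0]], "claw": [0.5, 0.5, 0.5, 0.5, 0.5]}}

```text
time: 15.7
ee_pos: [0.5081, 0.065, 0.0369]
eef_rot: [-2.329, -2.108, 0.0]
ft_force: [-1.2, -2.1, 3.4]
width: 0.154
grasp_force: 40.0
```

Call:
{"fn": "jog_arm", "kwargs": {"offset": [[0.1, 0, 0], [0.2, 0, 0], [0.2, 0, 0]], "rot": [[0, 0, 0], [0, 0, 0], [0, 0, 0]], "claw": [0.5, 0.5, 0.5]}}

```text
time: 16.08
ee_pos: [0.5084, 0.0671, 0.0369]
eef_rot: [-2.329, -2.108, -0.0]
ft_force: [0.1, -3.0, 3.6]
width: 0.159
grasp_force: 40.0
```

```bash
python3 t.py
```

```text
16.075 [ 0.09 -2.98  3.58] [-0.329  0.122  0.025]
```

Call:
{"fn": "jog_arm", "kwargs": {"offset": [[0.1, 0, 0], [0.15, 0, 0], [0.15, 0, 0], [0.15, 0, 0]], "rot": [[0, 0, 0], [0, 0, 0], [0, 0, 0], [0, 0, 0]], "claw": [0.5, 0.5, 0.5, 0.5]}}

```text
time: 16.58
ee_pos: [0.5085, 0.0681, 0.0369]
eef_rot: [2.33, 2.107, -0.0]
ft_force: [-1.1, -5.9, 4.7]
width: 0.158
grasp_force: 40.0
```

```bash
python3 t.py
```

```text
16.575 [-1.11 -5.88  4.7 ] [-1.07   0.146 -0.012]
```

Call:
{"fn": "jog_arm", "kwargs": {"offset": [[0.03, 0, 0], [0.03, 0, 0], [0.03, 0, 0], [0.03, 0, 0]], "rot": [[0, 0, 0], [0, 0, 0], [0, 0, 0], [0, 0, 0]], "claw": [0.5, 0.5, 0.5, 0.5]}}

```text
time: 17.08
ee_pos: [0.5085, 0.0684, 0.0369]
eef_rot: [2.33, 2.107, -0.0]
ft_force: [-0.1, -5.0, 5.3]
width: 0.154
grasp_force: 40.0
```

Run:
```python
from h import *
for i in range(5):
    im,K,T=cam("top"); s=get_state(); print(s["time"],np.round(s["ft_force"],2),np.round(s["torque"],3),s["grasp_force"],np.round(s["ee_pos"],4))
c=cv2.resize(im[160:275,185:385],None,fx=4,fy=4,interpolation=2); cv2.imwrite("pics/c3.png",c[:,:,::-1])
```

```text
17.125 [-0.35 -4.75  5.06] [-1.06   0.197  0.023] 40.000795125961304 [0.5085 0.0684 0.0369]
17.175 [-0.7  -4.17  3.87] [-1.048  0.144  0.024] 40.00085413455963 [0.5085 0.0684 0.037 ]
17.225 [-0.72 -5.55  4.67] [-1.041  0.212 -0.049] 40.00088810920715 [0.5085 0.0683 0.0369]
17.275 [ 0.   -5.68  4.82] [-1.022  0.23   0.049] 40.000850558280945 [0.5085 0.0684 0.0369]
17.325 [-0.64 -5.04  4.95] [-1.048e+00  2.440e-01  1.000e-03] 40.000855922698975 [0.5085 0.0684 0.0369]
```

View pics/c3.png

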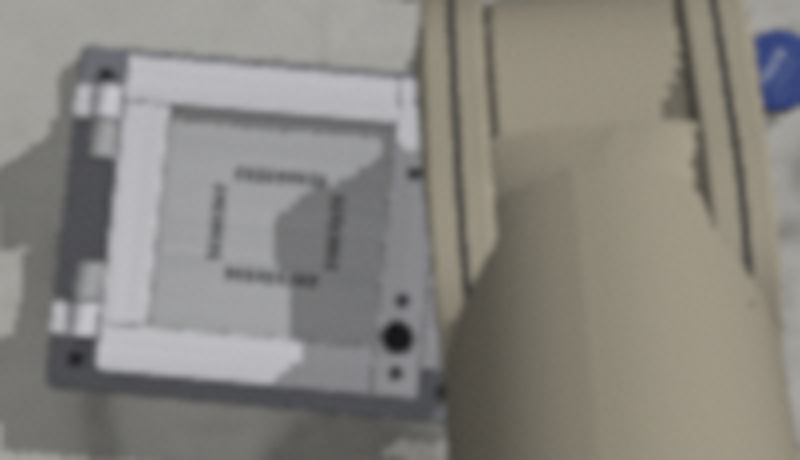

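The picture shows the frame still flat, its knob at crop (397,338), and the arm over the gauge. The push is steady at about 5 N at roughly 60 mm depth, which matches the measured gap, so I'm handing in.

```bash
python3 -c "
from workcell import ticket
print(ticket.hand_in())"
```

```text
the job is handed in; nothing more can be done
None
```

The frame is closed, and the gauge was still gripped and snug about 60 mm under the bar's middle, with a steady 5 N push, when I handed the job in; no verdict came back.

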